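# Sanitise, then hold the tablet box's sprung cover half open

## Task

Before touching the medicine, press the pump head of the hand-gel bottle fully down with the fingertips and let it spring back up. Then slide the blue sprung cover of the tablet box back to half travel, so that its front edge lines up with the red half-way marks above the yellow divider: the near compartment open, the far one kept covered all the time. The job finishes while you are holding the cover still there against its spring, so do not let go; leave the two cups and the pill bottle standing where they are.

Things in the scene. Friction and masses are not known exactly. Their poses are not given: they have to be found in the camera images.
- tablet_box: fixed white tablet box, 166 (x) x 100 (y) x 43 mm high, origin: centre of its underside, on the desk. Along its own x from the front: front wall (x -83 to -75 mm), near compartment, white tablets (to -45), yellow divider (to -35), far compartment, orange capsules (to -5), closed rear deck (to +83). Grey rail along each side with a red mark at x -40. Front roughly faces the robot
- cover (a joint): blue sliding cover of the tablet box, m: 0 = shut (rests there), grows as the cover slides towards the box's own +x (the rear), stop at 0.070. Half travel is 0.035 (front edge over the middle of the divider). A spring pulls it shut: about 2 N at 0, 5.5 N at half travel, 9 N at the end (100 N/m); it snaps shut when let go
- cover_grip (a point): centre of the upright blue grip on the cover, 66 mm above the desk; moves with the cover, axes as the tablet box. The grip is a block 16 mm thick along the box x and 50 mm wide along its y, reaching 78 mm above the desk; the cover plate round it is 38 mm above the desk (a 24 mm thick foot up to 42 mm)
- cover_edge (a point): middle of the cover's white-lined front edge, on its top face, 38 mm above the desk, 12 mm in front of the grip's centre (towards the box's -x)
- half_mark (a point): fixed point in the middle between the two red marks, 38 mm above the desk: where cover_edge lies at half travel
- gel_stand: fixed grey stand, 104 x 104 mm base 10 mm thick, origin at the centre of its underside, holding a white hand-gel bottle 60 mm across whose shoulder is about 140 mm above the desk; nose of the pump head points to its own -x
- pump_top (a point): middle of the pump head's top face, over the pump's stem, 182 mm above the desk when up; the head is 12 mm wide along the stand's y and reaches from 42 mm in front of this point (the nose, stand's -x) to 15 mm behind it; goes down with the head
- gel_pump (a joint): pump head of the gel bottle, m: 0 = up, grows as it is pressed down, stop at 0.012; a spring returns it (no preload, about 8 N when fully down)
- green_cup: loose green dose cup with a finger tab, 62 x 77 x 44 mm, origin at the centre of its underside; bystander
- white_cup: loose white dose cup, 62 mm across, 40 mm high, origin at the centre of its underside; bystander
- pill_bottle: loose white pill bottle with a white cap, 43 mm across, 66 mm high, origin at the centre of its underside; bystander

How it is judged (in metres and radians):
On the way, in this order (a step that is already met when the one before it is completed fails the run):
1. the pump head is pressed fully down by the fingers while the cover is still shut (value of joint gel_pump above 0.009 m and contact force between the fingers and gel_pump above 1 N and value of joint cover below 0.006 m), for 0.05 s.
2. the pump head has sprung back up, the cover still shut (value of joint gel_pump below 0.003 m and value of joint cover below 0.006 m), for 0.1 s.
3. the fingers hold the cover still at half travel (value of joint cover between 0.029 and 0.041 m and velocity of joint cover between -0.01 and 0.01 m/s and contact force between the fingers and cover above 2 N), for 0.5 s.
At the end, for the whole second after the job is handed in: the cover is held still by the fingers (contact over 2 N) at half travel, 35 mm, give or take 6 mm, the pump head is up, and the two cups and the pill bottle are within 20 mm of where they stood (all of step 3 and value of joint gel_pump below 0.003 m and distance of each of green_cup, white_cup, pill_bottle from where it was at the start of the episode below 0.02 m); the arm keeps its last pose, push and grip.
It fails at once if the far compartment is uncovered (cover past 48 mm) (value of joint cover above 0.048 m).
It fails at once if a cup or the pill bottle is pushed away or knocked over (distance of any of green_cup, white_cup, pill_bottle from where it was at the start of the episode above 0.03 m or angle between any of green_cup, white_cup, pill_bottle's own z axis and vertical above 0.5 rad).
It also fails if it takes over 45 s, if anything falls off the work surface, if the arm or the gripper's body presses on something with over 40 N, if the wrist force passes 120 N, or if a joint passes its speed limit or range.

## Robot

A 6-joint arm with a two-finger parallel gripper is mounted at the origin on a cart in front of the work surface, level with it; the furniture and walls round the work are solid. World frame = base frame: x ahead of the robot, y to its left, z up, the work surface at z = 0. Lengths are in mm, angles in rad, forces in N, time in s.
With the tool pointing down it reaches from about 300 to 775 mm from the base axis. Payload 14.6 kg.
Tool frame: the origin (TCP) lies midway between the tips of the shut fingers; the grasp point (between the pads) lies behind it (manip.grip_depth is the z of the grasp point in the tool frame, in mm); z points along the fingers, y is the line along which they close (so a half turn about z gives the same grasp; the last joint's range is limited). The gripper opens to 94 mm and grips with 3 to 60 N. Pads are 16 mm wide; open, the fingers measure 119 mm over their backs; the gripper's body (75 mm by 177 mm) begins 78 mm behind the grasp point.
Start: joints at [-0.067, 0.3, 1.521, -0, 1.321, -0.067], TCP at [549.99, -0.002, 205.446] pointing down, gripper open.
Joint ranges: [-3.03, 3.03], [-0.79, 2.21], [0.23, 2.52], [-1.04, 4.18], [0, 3.07], [-2.55, 2.55]. Speed limits (rad/s): [2.22, 2.22, 2.57, 3.14, 3.14, 3.14].

## Interface

Orientations are given as [roll, pitch, yaw] about the fixed x, y, z axes, in that order (R = Rz(yaw) Ry(pitch) Rx(roll)).
In Python, from cell import manip gives the robot as it stands.
- The arm moves only by the shell command python3 -m creep [OPENING] [FORCE], which reads ROWS from standard input. ROWS is a JSON list of rows, 1 to 5 of them, each written [[dx, dy, dz], [rx, ry, rz]]: dx, dy, dz in a scale on which 1.0 is 600 mm, then a rotation vector rx, ry, rz in parts of the range, where 1.0 means 90 degrees; each row is the pose to reach, as a shift and turn from the pose commanded when the command began, along the tool's axes at that moment; what a row does not reach only later rows make up. A row lasts 1/10 s, in which the tool goes at most 50 mm and 0.15 rad, less where a joint would pass 70% of its speed; a pose out of reach is approached as far as the arm can. OPENING is the finger opening in mm, set as the command begins (- or left out keeps the last). The fingers move at their own pace and stop on an object; FORCE is the grip in N (left out, the last holds). Time passes only in rows, so rows that do not move let the fingers close. It prints the time, the measured TCP pose, the force, the opening and the grip force at its end. Input that does not fit is refused with a message, and nothing moves.
- manip.read_state(): the state, without advancing time (a new reading comes with each control period).
- manip.camera(name): name is "scene" or "side" or "wrist"; returns (picture, depth): 400x640x3 uint8, red, green, blue; 400x640 float32, mm along the optical axis (not along the pixel's ray), 0 where there is no reading.
- manip.camera_info(name): a dict with "K" (3x3 intrinsics, pixels), "dist" ([k1, k2, p1, p2, k3] as OpenCV has them; the pictures are not rectified), "rvec" (rotation vector, rad) and "tvec" (3), from world to camera coordinates, as OpenCV has them; the wrist camera has in their place "mount" (4x4, takes a point from camera to tool coordinates, whose origin is the TCP and whose axes are the flange's). Camera axes: x right, y down, z forward; pixel columns grow to the right and rows downward; lengths in mm; the calibration is good to about 2 mm. A picture is of the moment at which its call begins: read the wrist's pose just before it. camera_info takes no time and is no camera call.
- manip.sign_off(): hands the job in; it is judged then, once.
The state is a dict: "clock": time; "joints": joint angles; "qd": joint speeds; "effort": joint torques, N m; "eef_pos": TCP position; "eef_rot": TCP orientation; "wrist_force": force on the tool from outside, world axes, zero at the start; "moment": the same for the moment, N m; "finger_gap": finger opening in mm; "finger_force": force on a finger pad.
Only numpy, scipy, OpenCV 4.12 (cv2) and the standard library are available. Lean on these libraries where they do the work, as an engineer would, in place of code of your own. Each camera call takes 0.05 s, during which the arm holds its last target. There are 200 camera calls.

## Working session

There is one attempt and no reset: what is moved stays moved. The work goes in short steps, Python scripts to look and compute and a shell command to move; the robot and the scene stay as the last step left them, time stands still between calls to the robot, and variables do not carry over. Pictures are saved under pics/ and viewed, at most 10 in all, crops included, and the job is handed in when it is done.

```bash
mkdir -p pics; ls
python3 - <<'E'
from cell import manip
import cv2,numpy as np
for n in ("scene","side"):
    p,d=manip.camera(n); cv2.imwrite(f"pics/{n}0.png",p[:,:,::-1]); np.save(f"{n}0.npy",d)
s=manip.read_state(); print(s, manip.grip_depth)
E
```

```text
pics
{'clock': 0.1, 'joints': array([-6.66180409e-02,  3.00375713e-01,  1.52155561e+00, -4.71997908e-06,
        1.32071956e+00, -6.65890017e-02]), 'qd': array([ 0.00200273, -0.00202227, -0.00084193,  0.000522  , -0.00160281,
       -0.00156096]), 'effort': array([ 1.84928511e-03, -5.32644153e+01, -3.53284299e+01,  7.10431044e-02,
        2.34944851e-02, -7.30603051e-05]), 'eef_pos': array([5.49743727e+02, 3.00139734e-03, 2.04949435e+02]), 'eef_rot': array([-3.14053647e+00, -6.58521747e-05,  1.57076842e+00]), 'wrist_force': array([0.0066627 , 0.14795076, 0.78900003]), 'moment': array([ 0.03591884, -0.00038029,  0.01924248]), 'finger_force': 0.0, 'finger_gap': 93.70072637294942} -18.8
```

View pics/scene0.png

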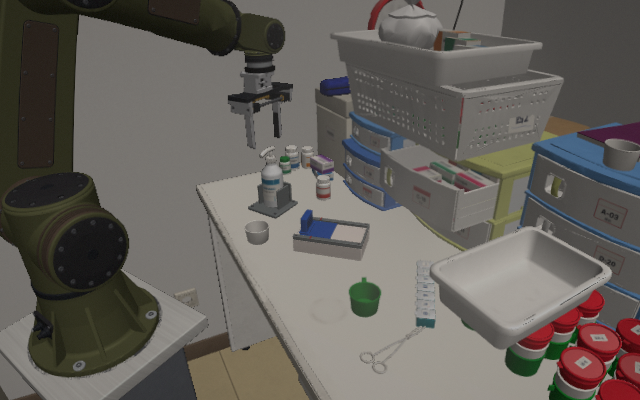

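View pics/side0.png

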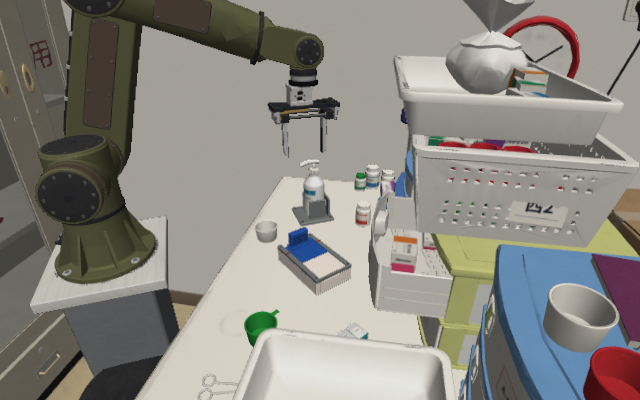

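The scene picture shows the pump at about (268,155), the box at (332,235) with its blue grip at (306,222), the white cup at (257,232), the green cup at (365,298) and the pill bottle at (323,187). I'll enlarge this area and take a wrist view.

Run:
```python
from cell import manip
import cv2,numpy as np
a=cv2.imread("pics/scene0.png")[140:270,235:395]; b=cv2.imread("pics/side0.png")[150:300,245:385]
cv2.imwrite("pics/scene0c.png",cv2.resize(a,None,fx=4.5,fy=4.5,interpolation=cv2.INTER_CUBIC))
cv2.imwrite("pics/side0c.png",cv2.resize(b,None,fx=4,fy=4,interpolation=cv2.INTER_CUBIC))
s=manip.read_state();p,d=manip.camera("wrist"); cv2.imwrite("pics/wrist0.png",p[:,:,::-1]);np.save("wrist0.npy",d);np.savez("wrist0.npz",p=s['eef_pos'],r=s['eef_rot'])
```

```text
(no output)
```

View pics/scene0c.png

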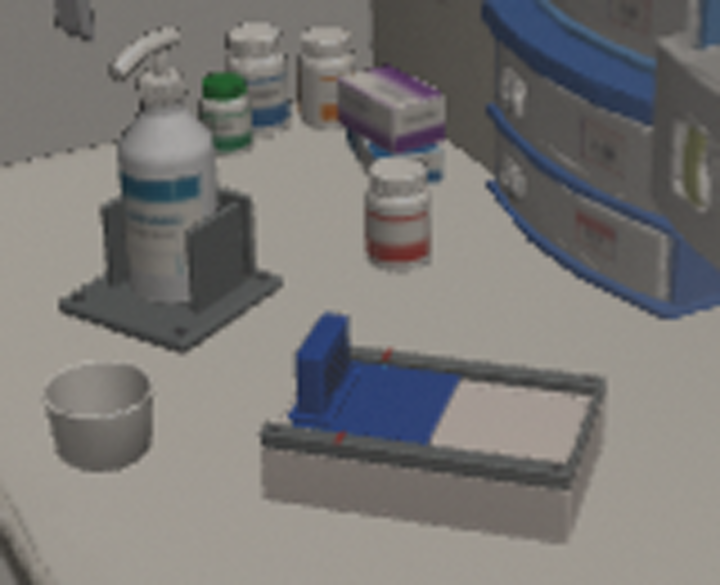

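View pics/side0c.png

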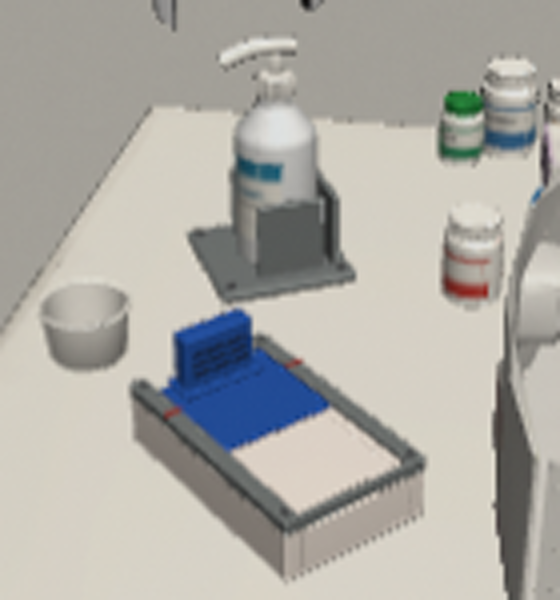

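View pics/wrist0.png

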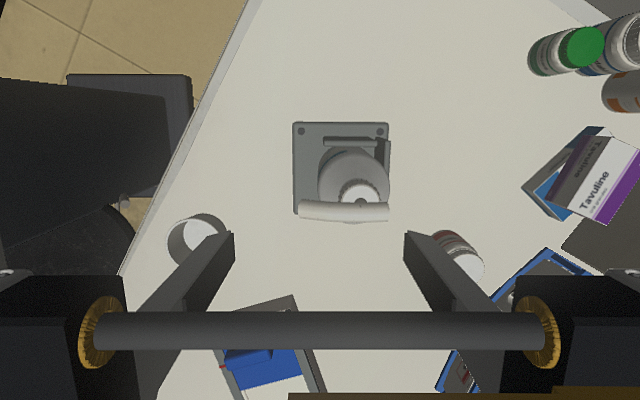

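The crops show the red marks at (388,356) and (341,437) in the scene crop and (294,363) and (172,412) in the side crop. In the wrist view the pump head runs from the nose at (300,210) to the rear at (389,212), and the stand's corners are at (293,122) and (388,122).

```bash
cat > h.py <<'E'
import numpy as np,cv2
from scipy.spatial.transform import Rotation as R
from cell import manip
def pose(n,p=None,r=None):
    i=manip.camera_info(n)
    if n=="wrist":
        M=np.array(i['mount']); Rt=R.from_euler('xyz',r).as_matrix()
        return i,Rt@M[:3,:3],Rt@M[:3,3]+p
    A=cv2.Rodrigues(np.array(i['rvec'],float))[0]; return i,A.T,-A.T@np.array(i['tvec'],float).ravel()
def ray(n,uv,z,p=None,r=None):
    i,A,c=pose(n,p,r)
    q=cv2.undistortPoints(np.array(uv,float).reshape(-1,1,2),np.array(i['K'],float),np.array(i['dist'],float)).reshape(-1,2)
    d=np.c_[q,np.ones(len(q))]@A.T
    return c+d*((np.array(z)-c[2])/d[:,2])[:,None]
def dep(n,uv,D,p=None,r=None):
    i,A,c=pose(n,p,r)
    q=cv2.undistortPoints(np.array(uv,float).reshape(-1,1,2),np.array(i['K'],float),np.array(i['dist'],float)).reshape(-1,2)
    z=np.array([D[int(round(v)),int(round(u))] for u,v in uv])
    return c+np.c_[q,np.ones(len(q))]@A.T*z[:,None]
E
python3 - <<'E'
from h import *
np.set_printoptions(precision=1,suppress=True)
sc=lambda a:[(235+x/4.5-.4,140+y/4.5-.4) for x,y in a]
sd=lambda a:[(245+x/4-.4,150+y/4-.4) for x,y in a]
w=np.load("wrist0.npz");p,r=w['p'],w['r'];D=np.load("wrist0.npy")
S=np.load("scene0.npy");
print("box scene: marks far,near, corners FN,RN,RF\n",ray("scene",sc([(388,355),(341,436),(266,428),(573,474),(604,379)]),43))
print("box side\n",ray("side",sd([(294,362),(172,411),(140,384),(290,522),(421,462)]),43))
print("depth marks",dep("scene",sc([(388,356),(341,437)]),S))
print("pump wrist nose,rear, stem\n",ray("wrist",[(300,210),(389,212),(360,209)],182,p,r))
print(dep("wrist",[(305,210),(345,209),(360,209),(372,211),(384,212)],D,p,r))
print("stand corners\n",ray("wrist",[(293,122),(388,122),(293,214)],10,p,r))
print("pump scene crop nose, rear",ray("scene",sc([(115,70),(178,34)]),[170,182]), ray("side",sd([(222,60),(297,45)]),[172,182]))
print("whitecup",ray("scene",sc([(100,388)]),40),ray("side",sd([(86,305)]),40))
print("pill",ray("scene",sc([(400,170)]),66),ray("side",sd([(476,215)]),66))
print("green",ray("scene",[(365,290)],44),ray("side",[(262,322)],44))
print(R.from_euler('xyz',r).as_matrix())
E
```

```text
box scene: marks far,near, corners FN,RN,RF
 [[ 522.7 -189.2   43. ]
 [ 439.7 -214.1   43. ]
 [ 425.7 -175.9   43. ]
 [ 470.5 -334.1   43. ]
 [ 561.2 -304.5   43. ]]
box side
 [[ 526.7 -184.5   43. ]
 [ 440.5 -210.    43. ]
 [ 429.2 -176.    43. ]
 [ 474.4 -330.5   43. ]
 [ 562.2 -305.4   43. ]]
depth marks [[ 522.4 -189.5   42.6]
 [ 439.  -214.6   42.9]]
pump wrist nose,rear, stem
 [[538.   15.  182. ]
 [592.5  13.7 182. ]
 [574.7  15.6 182. ]]
[[540.9  13.6 177.1]
 [565.6  15.4 181.3]
 [574.9  15.3 180.9]
 [582.3  14.  180.6]
 [590.1  12.8 178.8]]
stand corners
 [[522.1  63.3  10. ]
 [622.8  63.2  10. ]
 [520.2 -38.4  10. ]]
pump scene crop nose, rear [[537.2   8.2 170. ]
 [578.   -7.6 182. ]] [[539.2   4.6 172. ]
 [589.3  -9.9 182. ]]
whitecup [[415.1 -70.1  40. ]] [[418.1 -69.2  40. ]]
pill [[692.8 -88.3  66. ]] [[698.2 -83.5  66. ]]
green [[ 333.7 -414.4   44. ]] [[ 336.1 -413.2   44. ]]
[[ 0.  1. -0.]
 [ 1. -0.  0.]
 [ 0. -0. -1.]]
```

Run:
```python
from h import *
np.set_printoptions(precision=1,suppress=True)
sc=lambda a:[(235+x/4.5-.4,140+y/4.5-.4) for x,y in a]
sd=lambda a:[(245+x/4-.4,150+y/4-.4) for x,y in a]
S=np.load("scene0.npy");T=np.load("side0.npy");w=np.load("wrist0.npz");p,r=w['p'],w['r'];D=np.load("wrist0.npy")
print("stand scene L,F,R",ray("scene",sc([(62,305),(183,350),(282,283)]),[10]*3))
print("stand side  L,F,R",ray("side",sd([(189,237),(229,300),(355,272)]),[10]*3))
print("depth scene head",dep("scene",sc([(120,68),(145,48),(165,40),(172,38),(160,80),(165,130)]),S))
print("depth side head",dep("side",sd([(230,58),(260,47),(280,47),(290,48),(276,85),(275,110)]),T))
print("cam wrist",pose("wrist",p,r)[2],pose("wrist",p,r)[1])
print("wrist box mark(221,366)->",ray("wrist",[(221,366),(168,240)],[43,0],p,r))
for v in range(180,226,4): print(v,D[v,300:396:8])
```

```text
stand scene L,F,R [[517.   52.4  10. ]
 [511.9 -48.8  10. ]
 [612.  -49.7  10. ]]
stand side  L,F,R [[521.9  50.4  10. ]
 [524.3 -48.   10. ]
 [623.2 -41.1  10. ]]
depth scene head [[539.2   5.9 171. ]
 [562.3   5.4 175.9]
 [579.2   3.9 175.7]
 [588.5   6.2 173.4]
 [575.3   6.9 150.6]
 [562.8  -4.6 124.8]]
depth side head [[545.4   6.1 172. ]
 [567.7   7.  176.9]
 [580.8   2.  177.1]
 [588.8   3.8 174.5]
 [575.7  -3.8 151.3]
 [575.5  -1.6 131. ]]
cam wrist [549.7  72.3 384.6] [[ 1.  -0.  -0. ]
 [-0.  -1.  -0.2]
 [-0.   0.2 -1. ]]
wrist box mark(221,366)-> [[ 435.7 -212.6   43. ]
 [ 370.7  -73.3    0. ]]
180 [380.5 379.1 380.7 272.9 267.  261.2 256.8 245.7 256.4 262.6 267.8 277.5]
184 [381.9 381.9 382.1 274.  267.1 259.3 246.9 238.3 238.1 259.4 266.9 277.7]
188 [382.4 383.4 382.5 273.4 264.6 259.3 237.3 234.7 236.  236.5 266.4 276.9]
192 [382.2 383.1 383.5 274.4 266.9 246.6 236.1 237.4 236.  235.  268.1 277.7]
196 [385.  384.9 385.7 274.  267.1 248.  237.3 238.2 236.  236.8 268.6 280.2]
200 [386.2 219.9 384.5 277.1 268.2 240.1 238.1 234.3 231.7 237.5 239.3 394.1]
204 [219.1 218.5 216.7 215.  213.  213.7 212.7 214.1 213.3 212.9 214.7 396.3]
208 [218.6 216.1 215.3 213.6 211.2 211.5 211.5 211.5 210.5 211.1 212.7 212.2]
212 [218.2 214.9 214.3 212.9 212.  211.2 210.  209.6 210.6 209.3 211.6 213.6]
216 [220.6 218.  215.8 214.3 212.2 211.3 211.8 210.8 210.5 210.9 212.  213.5]
220 [403.1 402.5 218.4 216.8 214.7 212.5 211.7 212.4 212.2 213.8 215.  403. ]
224 [404.7 404.  402.8 403.6 403.8 403.1 402.9 403.4 402.7 402.9 403.4 403.7]
```

Run:
```python
from h import *
np.set_printoptions(precision=1,suppress=True)
S=np.load("scene0.npy");T=np.load("side0.npy");w=np.load("wrist0.npz");p,r=w['p'],w['r'];D=np.load("wrist0.npy")
print("wrist desk",dep("wrist",[(260,20),(440,60),(240,160),(440,160),(300,250),(360,280),(260,250)],D,p,r))
print("wrist stand",dep("wrist",[(298,126),(298,210),(310,200),(330,128)],D,p,r))
print("scene desk",dep("scene",[(225,190),(240,210),(300,200),(290,270),(280,222),(350,210)],S))
print("side desk",dep("side",[(285,190),(340,190),(270,290),(240,250),(340,240)],T))
print({k:np.array(v).round(4).tolist() for k,v in manip.camera_info("wrist").items()})
# triangulate scene+side+wrist from head features: rear end top & nose
sc=lambda x,y:(235+x/4.5-.4,140+y/4.5-.4)
sd=lambda x,y:(245+x/4-.4,150+y/4-.4)
def tri(obs):
    A=np.zeros((3,3));b=np.zeros(3);L=[]
    for n,uv in obs:
        a0=ray(n,[uv],0,p,r)[0];c=pose(n,p,r)[2];d=(a0-c)/np.linalg.norm(a0-c);P=np.eye(3)-np.outer(d,d);A+=P;b+=P@c;L.append((P,c))
    x=np.linalg.solve(A,b);return x,[np.linalg.norm(P@(x-c)) for P,c in L]
for nm,a,b,c in (("rear",(180,38),(298,47),(389,212)),("nose",(116,74),(222,62),(300,211))):
    print(nm,tri([("scene",sc(*a)),("side",sd(*b))]),tri([("scene",sc(*a)),("side",sd(*b)),("wrist",c)]))
```

```text
wrist desk [[ 490.   163.5    0.6]
 [ 675.7  125.7   -0.3]
 [ 461.3   21.7    0.2]
 [ 684.3   21.7    1.6]
 [ 526.9  -86.5   -0.6]
 [ 599.7 -125.     0.9]
 [ 479.1  -86.1    0.2]]
wrist stand [[527.4  59.2  11.5]
 [536.3  12.7 173.7]
 [543.9  18.6 171.4]
 [561.4  57.1  11.2]]
scene desk [[ 577.8  205.6    0.6]
 [ 506.4   76.2   -0.2]
 [ 645.9  -34.5   -1.3]
 [ 357.6 -212.6   -2.2]
 [ 513.3  -63.    -0.9]
 [ 670.6 -189.9   -2.7]]
side desk [[ 539.9  205.2   -1.1]
 [ 717.8  142.2   -0.8]
 [ 378.6 -280.4    1.1]
 [ 338.7 -101.     0.4]
 [ 604.  -142.7   -0.5]]
{'K': [[343.9908, 0.0, 318.6701], [0.0, 343.9908, 201.1765], [0.0, 0.0, 1.0]], 'dist': [0.0145, 0.0, 0.0, 0.0, 0.0], 'mount': [[-0.0006, -0.9689, -0.2475, 72.3043], [1.0, -0.0006, 0.0, -0.2526], [-0.0002, -0.2475, 0.9689, -179.6417], [0.0, 0.0, 0.0, 1.0]]}
rear (array([595.5,   6. , 172.3]), [np.float64(1.1130012592166125), np.float64(1.113001259216607)]) (array([596.4,   9.1, 170.8]), [np.float64(2.0280812225887006), np.float64(1.3195704034093123), np.float64(1.94804682721135)])
nose (array([541. ,  11.3, 166.6]), [np.float64(0.9528334150072927), np.float64(0.9528334150072736)]) (array([538.9,   9.6, 167.5]), [np.float64(0.9116911592905567), np.float64(1.8727615577953278), np.float64(1.7673385792810659)])
```

The cameras agree that the pump head's top is near (578, 10, 182), with its nose towards -x. I'll shut the fingers and move above it.

The rows are not in the units I measure in: shifts go in shares of 600 mm and turns go in shares of 90 degrees. I convert before sending: 28 mm is 0.0467, 12 mm is 0.02.

```bash
echo '[[[0.0067,0.0167,0.0033],[0,0,0]],[[0.0167,0.0467,0.0083],[0,0,0]],[[0.0167,0.0467,0.0133],[0,0,0]],[[0.0167,0.0467,0.0167],[0,0,0]],[[0.0167,0.0467,0.02],[0,0,0]]]' | python3 -m creep 0 10 && echo '[[[0,0,0.0067],[0,0,0]],[[0,0,0.0133],[0,0,0]],[[0,0,0.0233],[0,0,0]],[[0,0,0.03],[0,0,0]],[[0,0,0.03],[0,0,0]]]' | python3 -m creep
```

```text
clock: 0.65
eef_pos: [577.7, 10.0, 193.1]
eef_rot: [-3.141, -0.0, 1.571]
wrist_force: [-0.5, 0.7, -0.1]
finger_gap: 57.4
finger_force: 0.0
clock: 1.15
eef_pos: [577.6, 10.0, 175.0]
eef_rot: [-3.14, -0.0, 1.571]
wrist_force: [-3.4, -0.3, 4.1]
finger_gap: 17.4
finger_force: 2.0
```

In the tool's units: 5 mm is 0.0083, 4 mm is 0.0067.

```bash
echo '[[[0,0,0.0033],[0,0,0]],[[0,0,0.005],[0,0,0]],[[0,0,0.0067],[0,0,0]],[[0,0,0.0083],[0,0,0]],[[0,0,0.0083],[0,0,0]]]' | python3 -m creep
```

```text
clock: 1.65
eef_pos: [578.5, 10.0, 171.2]
eef_rot: [3.14, 0.0, 1.571]
wrist_force: [-1.9, 0.7, 6.1]
finger_gap: 0.6
finger_force: 3.3
```

```bash
echo '[[[0,0,0.0017],[0,0,0]],[[0,0,0.0033],[0,0,0]],[[0,0,0.005],[0,0,0]],[[0,0,0.005],[0,0,0]],[[0,0,0.005],[0,0,0]]]' | python3 -m creep
```

```text
clock: 2.15
eef_pos: [578.6, 10.0, 169.5]
eef_rot: [3.139, 0.0, 1.571]
wrist_force: [-6.2, -0.2, 16.5]
finger_gap: 0.4
finger_force: 8.3
```

The force jumped to 16.5 N, so the pump is on its stop. I'll lift straight up and let it spring back, then work out the move to the cover grip while the fingers hold clear.

In the tool's units: -50 mm is -0.0833, -30 mm is -0.05.

```bash
echo '[[[0,0,-0.0167],[0,0,0]],[[0,0,-0.05],[0,0,0]],[[0,0,-0.0833],[0,0,0]],[[0,0,-0.0833],[0,0,0]],[[0,0,-0.0833],[0,0,0]]]' | python3 -m creep && echo '[[[-0.05,-0.025,0],[0,0,0.0955]],[[-0.1083,-0.0583,0],[0,0,0.191]],[[-0.1667,-0.0917,0],[0,0,0.2865]],[[-0.2167,-0.125,0],[0,0,0.382]],[[-0.2167,-0.125,0],[0,0,0.4456]]]' | python3 -m creep 60
python3 - <<'E'
from h import *
s=manip.read_state();p,r=s['eef_pos'],s['eef_rot'];q,d=manip.camera("wrist")
cv2.imwrite("pics/wrist1.png",q[:,:,::-1]);np.save("wrist1.npy",d);np.savez("wrist1.npz",p=p,r=r);print(p,r)
E
```

```text
clock: 2.65
eef_pos: [578.0, 10.0, 217.0]
eef_rot: [3.141, -0.0, 1.571]
wrist_force: [0.0, -1.1, 0.7]
finger_gap: 0.4
finger_force: 0.0
clock: 3.15
eef_pos: [501.0, -122.6, 216.2]
eef_rot: [-3.14, 0.001, 0.862]
wrist_force: [0.9, 0.5, 0.5]
finger_gap: 37.4
finger_force: 0.0
[ 501.00545832 -122.61101278  216.24473899] [-3.14026926e+00  1.07073605e-03  8.61588153e-01]
```

View pics/wrist1.png

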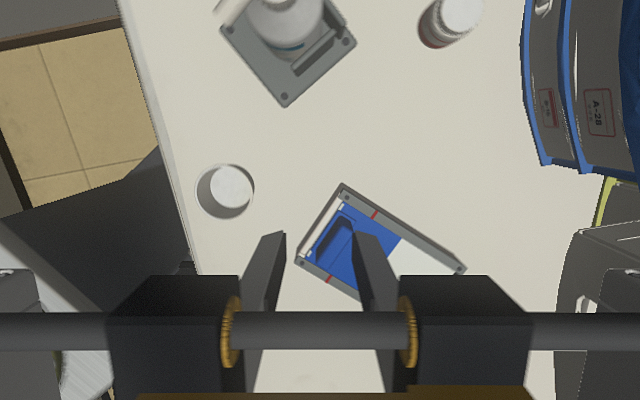

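The wrist view shows the box from above: red marks at (375,214) and (328,281), rail corners at (342,184), (466,268) and (297,262), and the blue grip's top near (335,236). The cups are clear of the tool's path.

Run:
```python
from h import *
np.set_printoptions(precision=1,suppress=True)
w=np.load("wrist1.npz");p,r=w['p'],w['r'];D=np.load("wrist1.npy")
m=ray("wrist",[(375,214),(328,281),(342,184),(297,262),(466,268)],43,p,r);print(m)
print((m[0]+m[1])/2,np.degrees(np.arctan2(*(m[0]-m[1])[1::-1])),np.degrees(np.arctan2(*(m[4]-m[2])[1::-1])),np.linalg.norm(m[0]-m[1]),np.linalg.norm(m[4]-m[2]))
# grip top from depth: points z in 70..85
v,u=np.mgrid[200:300:1,290:400:1]; uv=np.c_[u.ravel(),v.ravel()].astype(float)
P=dep("wrist",uv,D,p,r);k=(P[:,2]>73)&(P[:,2]<82)&(P[:,0]>430)
Q=P[k].astype(np.float32);print(len(Q),Q.mean(0),cv2.minAreaRect(Q[:,:2]), uv[k].min(0),uv[k].max(0))
```

```text
[[ 524.9 -185.9   43. ]
 [ 436.  -213.1   43. ]
 [ 519.  -137.8   43. ]
 [ 424.9 -173.1   43. ]
 [ 562.6 -300.6   43. ]]
[ 480.5 -199.5   43. ] 17.013621719888036 -75.01067107069734 92.94371185355908 168.5573491319388Traceback (most recent call last):
  File "<stdin>", line 9, in <module>
cv2.error: OpenCV(4.12.0) /io/opencv/modules/imgproc/src/convhull.cpp:143: error: (-215:Assertion failed) total >= 0 && (depth == CV_32F || depth == CV_32S) in function 'convexHull'
```

In the tool's units: 100 mm is 0.1667, 15.5 mm is 0.0258, 0.586 rad is 0.3731.

```bash
echo '[[[-0.0417,0.01,0],[0,0,0.0955]],[[-0.0833,0.02,0],[0,0,0.191]],[[-0.1033,0.0258,0.0333],[0,0,0.2865]],[[-0.1033,0.0258,0.1],[0,0,0.3731]],[[-0.1033,0.0258,0.1667],[0,0,0.3731]]]' | python3 -m creep 60 && echo '[[[0,0,0.0117],[0,0,0]],[[0,0,0.0117],[0,0,0]]]' | python3 -m creep
python3 - <<'E'
from h import *
np.set_printoptions(precision=1,suppress=True)
s=manip.read_state();p,r=s['eef_pos'],s['eef_rot'];print(p,np.degrees(r),s['finger_gap'])
w=np.load("wrist1.npz");D=np.load("wrist1.npy")
v,u=np.mgrid[200:300:1,290:400:1]; uv=np.c_[u.ravel(),v.ravel()].astype(float)
P=dep("wrist",uv,D,w['p'],w['r']);k=(P[:,2]>72)&(P[:,2]<84)&(P[:,1]<-140)&(P[:,1]>-215)
Q=np.ascontiguousarray(P[k][:,:2],np.float32);print(len(Q),Q.mean(0),cv2.minAreaRect(Q.reshape(-1,1,2)) if len(Q) else P[:,2].max())
q,d=manip.camera("side");cv2.imwrite("pics/side1.png",cv2.resize(q[130:300,220:400,::-1],None,fx=3.5,fy=3.5,interpolation=cv2.INTER_CUBIC))
E
```

```text
clock: 3.7
eef_pos: [474.7, -177.3, 115.6]
eef_rot: [3.141, -0.0, 0.282]
wrist_force: [1.2, -1.0, -0.4]
finger_gap: 60.1
finger_force: 0.0
clock: 3.9
eef_pos: [474.6, -176.9, 109.7]
eef_rot: [-3.14, 0.002, 0.287]
wrist_force: [0.7, 0.1, 0.9]
finger_gap: 60.0
finger_force: 0.0
[ 474.6 -176.9  109.7] [-179.9    0.1   16.4] 60.002574498976735
788 [ 475.4 -175. ] ((474.6211242675781, -176.13494873046875), (49.522369384765625, 16.344709396362305), 17.18117332458496)
```

View pics/side1.png

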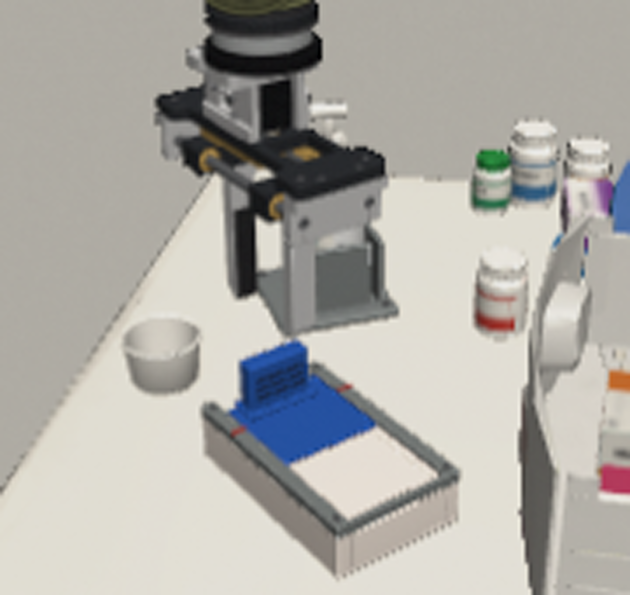

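The fingers straddle the blue grip, 60 mm apart. Depth puts the grip's centre at (474.6, -176.1), within 1 mm of the tool. Next I descend and grip.

```bash
echo '[[[0,0,0.0333],[0,0,0]],[[0,0,0.0667],[0,0,0]],[[0,0,0.09],[0,0,0]],[[0,0,0.0983],[0,0,0]],[[0,0,0.0983],[0,0,0]]]' | python3 -m creep 60 && echo '[[[0,0,0],[0,0,0]],[[0,0,0],[0,0,0]],[[0,0,0],[0,0,0]],[[0,0,0],[0,0,0]],[[0,0,0],[0,0,0]]]' | python3 -m creep 0 25
```

```text
clock: 4.45
eef_pos: [475.5, -177.5, 52.4]
eef_rot: [3.141, -0.001, 0.286]
wrist_force: [-0.7, 0.5, 0.3]
finger_gap: 59.6
finger_force: 0.0
clock: 4.95
eef_pos: [474.9, -177.4, 51.6]
eef_rot: [3.141, -0.0, 0.285]
wrist_force: [-1.5, -0.1, -0.4]
finger_gap: 23.1
finger_force: 0.0
```

In the tool's units: 12 mm is 0.02, 9 mm is 0.015.

```bash
echo '[[[0,0,0],[0,0,0]],[[0,0,0],[0,0,0]],[[0,0,0],[0,0,0]],[[0,0,0],[0,0,0]],[[0,0,0],[0,0,0]]]' | python3 -m creep && echo '[[[0,0.005,0],[0,0,0]],[[0,0.01,0],[0,0,0]],[[0,0.015,0],[0,0,0]],[[0,0.02,0],[0,0,0]],[[0,0.02,0],[0,0,0]]]' | python3 -m creep
```

```text
clock: 5.45
eef_pos: [474.9, -177.3, 51.5]
eef_rot: [-3.141, 0.0, 0.285]
wrist_force: [-1.5, 1.6, 3.3]
finger_gap: 15.9
finger_force: 25.0
clock: 5.95
eef_pos: [478.5, -189.3, 51.5]
eef_rot: [3.141, -0.0, 0.284]
wrist_force: [0.8, 2.8, 3.5]
finger_gap: 16.1
finger_force: 25.0
```

In the tool's units: 23 mm is 0.0383, 20 mm is 0.0333.

```bash
echo '[[[0,0.0083,0],[0,0,0]],[[0,0.0167,0],[0,0,0]],[[0,0.025,0],[0,0,0]],[[0,0.0333,0],[0,0,0]],[[0,0.0383,0],[0,0,0]]]' | python3 -m creep && echo '[[[0,0,0],[0,0,0]],[[0,0.0383,0],[0,0,0]]]' | python3 -m creep >/dev/null --help
python3 - <<'E'
from h import *
s=manip.read_state();print(s['clock'],s['eef_pos'],s['wrist_force'],s['finger_gap'],s['finger_force'])
q,d=manip.camera("side");a=q[180:280,260:380,::-1]
q,d=manip.camera("scene");b=q[180:280,285:405,::-1]
cv2.imwrite("pics/both2.png",cv2.resize(np.vstack([a,b]),None,fx=3,fy=3,interpolation=cv2.INTER_CUBIC))
E
```

```text
clock: 6.45
eef_pos: [485.1, -211.0, 51.5]
eef_rot: [-3.141, -0.001, 0.285]
wrist_force: [2.8, 6.9, 3.8]
finger_gap: 15.9
finger_force: 25.0
6.45 [ 485.1001627  -210.95067528   51.51022252] [2.81709322 6.89822966 3.7561694 ] 15.945657316904327 24.996518790721893Traceback (most recent call last):
ValueError: could not convert string to float: '--help'
```

View pics/both2.png

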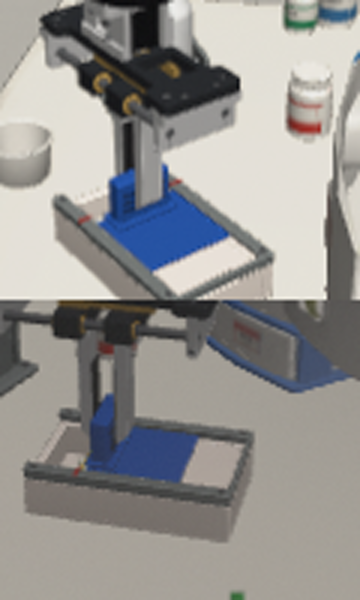

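The cover's front edge lies on the line between the red marks (side crop (83,218) to (175,184)). The tool has travelled 35 mm with the grip unslipped. I'll hold still, then hand in.

```bash
echo '[[[0,0,0],[0,0,0]],[[0,0,0],[0,0,0]],[[0,0,0],[0,0,0]],[[0,0,0],[0,0,0]],[[0,0,0],[0,0,0]]]' | python3 -m creep && echo '[[[0,0,0],[0,0,0]],[[0,0,0],[0,0,0]],[[0,0,0],[0,0,0]],[[0,0,0],[0,0,0]],[[0,0,0],[0,0,0]]]' | python3 -m creep && python3 -c "
from cell import manip
print(manip.sign_off())"
```

```text
clock: 7.05
eef_pos: [485.1, -210.7, 51.5]
eef_rot: [-3.141, -0.001, 0.285]
wrist_force: [2.1, 6.6, 2.8]
finger_gap: 16.0
finger_force: 25.0
clock: 7.55
eef_pos: [485.1, -210.7, 51.5]
eef_rot: [-3.141, -0.001, 0.285]
wrist_force: [2.4, 5.9, 1.9]
finger_gap: 16.0
finger_force: 25.0
the job is handed in; nothing more can be done
None
```

I pressed the pump to its stop and lifted clear so it could spring back, then slid the cover about 35 mm to the red marks and handed in still gripping it at 25 N, with the cups and pill bottle untouched; `sign_off` returned no verdict.

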